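Rack the rinsed test panels on the drying carriage and lock it at the blower

ROBOT

A 6-joint arm with a two-finger parallel gripper is mounted at the origin on a cart in front of the work surface, level with it; the furniture and walls round the work are solid. World frame = base frame: x ahead of the robot, y to its left, z up, the work surface at z = 0. Lengths are in m, angles in degrees, forces in N, time in s.
With the tool pointing down it reaches from about 0.35 to 0.85 m from the base axis. Payload 8.1 kg.
Tool frame: the origin (TCP) lies at the centre of the arm's flange, where the gripper is bolted on; the fingertips stand 186 mm ahead of it and the grasp point (between the pads) lies 167 mm ahead of it (ctrl.tip_extent is the distance from the TCP to the fingertips, in m); z points along the fingers, y is the line along which they close (so a half turn about z gives the same grasp; the last joint's range is limited). The gripper opens to 93 mm and grips with 3 to 60 N. Pads are 15 mm wide; open, the fingers measure 128 mm over their backs; the gripper's body (75 mm by 188 mm) begins 65 mm behind the grasp point.
Start: joints at [-81.211, 7.471, 85.268, -0, 87.261, -4.893], TCP at [0.142, -0.583, 0.405] pointing down, gripper open.
Joint ranges: [-169.43, 169.43], [-51.17, 129.36], [1.28, 143.12], [-76.62, 256.62], [0, 156.53], [-152.29, 152.29]. Speed limits (degrees/s): [136.94, 136.94, 159.86, 180, 180, 180].

INTERFACE

Orientations are given as a 3x3 rotation matrix whose columns are the frame's x, y, z axes.
In Python, from plant import observe, camera, sign_off, outline_of, ctrl gives the robot as it stands.
- The arm moves only by the shell command python3 -m crank 'ROWS'. ROWS is JSON, a list of rows, each an object with "delta_pos": the shift along the tool's x, y, z in cm, a list of three; "turn": the turn, a rotation vector about the tool's x, y, z in degrees, a list of three; "fingers": the gripper command: -1 is fully open, 1 is shut, values between are in proportion. In form: [{"delta_pos": [tx, ty, tz], "turn": [ax, ay, az], "fingers": fingers}, ...]. A call has 1 to 5 rows; each row shifts and turns the commanded pose from where the row before left it, along the tool's axes as they then stand; what a row does not reach is not made up. A row lasts 1/10 s, in which the tool goes at most 50 mm and 8.59 degrees, less where a joint would pass 70% of its speed; a pose out of reach is approached as far as the arm can. A call is refused whole if a number of a shift passes 5 or a number of a turn 8.59, either way. A call with a gripper value outside its range is refused whole. The fingers move at their own pace and stop on an object; the grip force is fixed at half the most. Time passes only in rows, so rows that do not move let the fingers close. It gives the time, the measured TCP pose, the force, the opening and the grip force at its end, in the units of the state.
- observe(): the state, without advancing time (a new reading comes with each control period).
- camera(name): name is "scene" or "top"; returns a dict with "pixels" (384x512x3 uint8, red, green, blue), "depth" (384x512 float32, m along the optical axis (not along the pixel's ray), 0 where there is no reading), "intrinsics" (3x3 intrinsics, pixels), "xyz" and "orientation" of the camera in the world. Camera axes: x right, y down, z forward; pixel columns grow to the right and rows downward; lengths in m; the calibration is good to about 2 mm. A picture is of the moment at which its call begins.
- sign_off(): hands the job in; it is judged then, once.
Trained networks look in a picture, given as the dict that the camera call returned (one of the last four; its "shot" number tells which), for a name from the list of things; names that differ only in an ending like _2 or _b are one class to them, and where a whole thing is asked for, a point or a joint stands for the part that bears it (a point fixed in the world has none). Each returns a list of dicts, best first, with "p" (0 to 1); they miss things now and then, are a little off and sometimes report something else, mostly with a low value. They report only what shows in the picture. A call takes as long as a camera call.
- outline_of(picture, thing): "mask" (384x512 bool, what is visible of it) and "bbox" ([centre column, centre row, width, height] in pixels, round what is visible of it).
The state is a dict: "time": time; "joint_pos": joint angles; "joint_velocities": joint speeds; "joint_torque": joint torques, N m; "position": TCP position; "tcp_rot": TCP orientation; "contact_force": force on the tool from outside, world axes, zero at the start; "torque": the same for the moment, N m; "gripper_width": finger opening in m; "grip_force": force on a finger pad.
Only numpy, scipy, OpenCV 4.12 (cv2) and the standard library are available. Lean on these libraries where they do the work, as an engineer would, in place of code of your own. Each camera call takes 0.05 s, during which the arm holds its last target. There are 200 camera calls.

TASK

The slotted carriage is locked in front of the blower: raise its clamp lever, slide it to the loading mark at the other end and clamp it there with the lever pushed fully down; then stand every test panel from the white drip stand on its long edge in a carriage slot, one to a slot, upright and fully home, with the carriage locked. Then raise the lever, slide the loaded carriage to the drying mark beside the blower and clamp it again, with all the panels still in their slots. Leave the calculator, note pad and screwdriver where they are.

Things in the scene. Friction and masses are not known exactly. Their poses are not given: they have to be found in the camera images.
- panel0_mid (a point): centre of a rigid flat aluminium test panel, 85 x 110 x 8 mm, 0.13 kg, one face grey. Own x runs along the 85 mm side, y along the 110 mm side, z through the thickness. At the start it leans in a pocket of the drip stand on its 110 mm edge, own x pointing up the lean. None if absent.
- panel1_mid (a point): centre of a rigid flat aluminium test panel, 85 x 110 x 8 mm, 0.13 kg, one face grey. Own x runs along the 85 mm side, y along the 110 mm side, z through the thickness. At the start it leans in a pocket of the drip stand on its 110 mm edge, own x pointing up the lean. None if absent.
- panel2_mid (a point): centre of a rigid flat aluminium test panel, 85 x 110 x 8 mm, 0.13 kg, one face grey. Own x runs along the 85 mm side, y along the 110 mm side, z through the thickness. At the start it leans in a pocket of the drip stand on its 110 mm edge, own x pointing up the lean. None if absent.
- panel3_mid (a point): centre of a rigid flat aluminium test panel, 85 x 110 x 8 mm, 0.13 kg, one face grey. Own x runs along the 85 mm side, y along the 110 mm side, z through the thickness. At the start it leans in a pocket of the drip stand on its 110 mm edge, own x pointing up the lean. None if absent.
- stand: white drip stand, 220 x 124 mm, 1 kg, loose on the bench; origin on its underside, x away from the robot. Four pockets in a row, 50 mm apart along x, lean 0.25 rad (14 deg): the panels' tops lean away from the robot, towards its +x. Pocket walls are 36 mm high along the lean, 55 mm at two back tines 30 to 52 mm either side of the middle. Some pockets may be empty.
- carriage_deck (a point): middle of the top of the carriage's deck (floor of its slots), 26 mm above the bench. Own x runs across the slots, y along them, z up. Four slots at x = -66, -22, +22, +66 mm: each 11 mm wide between two steel fins, 90 mm long, fins 40 mm high, mouth flared to 17 mm. A panel fully home on its 110 mm edge has its centre at z = 42.5 mm, its top at 85 mm.
- station: the fixed base the carriage slides on, with the grey blower box (160 x 48 x 120 mm) at its -y end. Origin: on the bench under the middle of the base; same axes as the carriage. 12 mm high lips at y = +-62 mm on the carriage's deck keep the panels on it.
- carriage (a joint): slide of the carriage, m: 0 at the loading mark, 0.100 at the drying mark beside the blower; grows as the carriage moves along its own -y. Stops at -0.010 and 0.110; friction about 2 N. Starts at the drying mark. The clamp pin enters its notch only within about 3 mm of a mark.
- lever (a joint): clamp lever on the carriage's robot-side end, rad: 0 = flat, pointing to the robot, carriage locked (pin in a notch of the base); 1.2 = raised, at its stop. Above about 0.5 the carriage is free. It stays where left (friction about 2 N at the handle). Away from the marks the pin lands on the strip and the lever stops near 0.4. Starts down.
- lever_grip (a point): middle of the lever's black cross-handle: a round bar 16 mm thick, 34 mm long along the carriage's y, 70 mm from the hinge; 45 mm above the bench when the lever is down. It can be gripped over its two ends from above, swung, and used to draw the carriage along when the lever is up.
- lever_hinge (a point): the clamp lever's hinge axis (parallel to the carriage's y), 45 mm above the bench; it rides on the carriage and has its axes. From here the handle is at x = -70 mm cos(lever), z = +70 mm sin(lever).
- calculator: desk calculator, 139x82x15 mm, lying near the bench's front edge; bystander
- note_pad: sticky-note pad, 76x76x12 mm, lying near the bench's front edge; bystander
- screwdriver: screwdriver with yellow handle, 188 mm long, lying along y near the bench's front edge; bystander

How it is judged:
By the outcome, as a careful person would: the job done as asked, in the order asked, and still so for the second after the job is handed in, with the robot touching nothing.
Of panel0, panel1, panel2, panel3 only 2 to 4 are there at a start; the rules pass over those that are not, and their reading is None.
At some moment in a run one of stand may be knocked a few centimetres aside while the robot is not near it.
It also fails if it takes over 208 s, if anything falls off the work surface, if the arm or the gripper's body presses on something with over 40 N, if the wrist force passes 120 N, or if a joint passes its speed limit or range.

## Working session

There is one attempt and no reset: what is moved stays moved. The work goes in short steps, Python scripts to look and compute and a shell command to move; the robot and the scene stay as the last step left them, time stands still between calls to the robot, and variables do not carry over. Pictures are saved under pics/ and viewed, at most 14 in all, crops included, and the job is handed in when it is done.

```bash
mkdir -p pics; ls
cat > h.py <<'E'
import numpy as np, cv2
from plant import observe, camera, outline_of, ctrl
def cloud(p):
    K=np.array(p["intrinsics"]);d=p["depth"];v,u=np.mgrid[:384,:512]
    c=np.stack([(u-K[0,2])/K[0,0]*d,(v-K[1,2])/K[1,1]*d,d],-1)
    return c@np.array(p["orientation"]).T+np.array(p["xyz"])
def save(p,n,box=None,s=1):
    im=p["pixels"][:,:,::-1]
    if box: im=im[box[1]:box[3],box[0]:box[2]]
    cv2.imwrite("pics/"+n,cv2.resize(im,None,fx=s,fy=s,interpolation=cv2.INTER_CUBIC))
E
python3 - <<'E'
from h import *
ps={n:camera(n) for n in("top","scene")}
im=np.hstack([ps[n]["pixels"][:,:,::-1] for n in ps]); 
cv2.imwrite("pics/a.png",cv2.resize(im,(800,300)))
save(ps["top"],"top.png",None,1.5)
for n,p in ps.items():
    C=cloud(p); print(n,np.round(p["xyz"],3),np.round(p["orientation"],3).tolist(),p["intrinsics"][0][0])
    for t in["panel0_mid","stand","carriage","station","lever","lever_grip","calculator","note_pad","screwdriver"]:
        for o in outline_of(p,t)[:5]:
            m=o["mask"]&(p["depth"]>0)
            if m.sum()==0: continue
            q=C[m]; print(t,round(o["p"],2),np.round(o["bbox"]),np.round(np.median(q,0),3),np.round(np.percentile(q,2,0),3),np.round(np.percentile(q,98,0),3))
print({k:np.round(v,3).tolist() for k,v in observe().items()})
E
```

```text
pics
top [0.343 0.037 0.954] [[-0.061, -0.975, 0.214], [-0.998, 0.06, -0.009], [-0.004, -0.215, -0.977]] 368.4995986906521
panel0_mid 0.51 [313. 217.  16.  33.] [ 0.461 -0.103  0.05 ] [ 0.435 -0.119 -0.   ] [ 0.512 -0.089  0.055]
panel0_mid 0.23 [309. 182.  59.  99.] [ 0.592 -0.1    0.035] [ 0.446 -0.164  0.023] [ 0.681 -0.037  0.067]
stand 0.66 [192. 186.  53.  85.] [0.54  0.199 0.03 ] [0.475 0.144 0.004] [0.649 0.258 0.067]
stand 0.29 [186. 166.  48.  20.] [0.611 0.202 0.079] [0.601 0.151 0.04 ] [0.624 0.256 0.102]
carriage 0.78 [310. 183.  56.  99.] [ 0.593 -0.1    0.034] [ 0.447 -0.164  0.023] [ 0.681 -0.037  0.067]
station 0.94 [304. 177. 134. 109.] [ 0.578 -0.084  0.025] [ 0.472 -0.226  0.006] [0.682 0.077 0.121]
lever 0.58 [312. 215.  18.  33.] [ 0.47  -0.102  0.049] [ 0.436 -0.119 -0.001] [ 0.522 -0.086  0.055]
lever_grip 0.75 [314. 217.  15.  34.] [ 0.458 -0.102  0.05 ] [ 0.435 -0.119 -0.001] [ 0.514 -0.088  0.055]
calculator 0.64 [167. 268.  37.  56.] [0.374 0.271 0.013] [0.309 0.229 0.008] [0.441 0.313 0.016]
note_pad 0.56 [275. 258.  43.  39.] [ 0.381 -0.007  0.012] [ 0.3
[... 911 characters left out ...]
 [0.661 0.218 0.081] [0.649 0.156 0.033] [0.672 0.26  0.103]
screwdriver 0.57 [345. 180.  29.  38.] [ 0.363 -0.141  0.019] [ 0.353 -0.263 -0.001] [ 0.381 -0.097  0.026]
screwdriver 0.22 [208. 242.  94.  60.] [0.543 0.229 0.031] [0.475 0.15  0.005] [0.667 0.265 0.067]
{'time': 1.0, 'joint_pos': [-81.21, 7.471, 85.264, -0.001, 87.261, -4.893], 'joint_velocities': [0.019, -0.006, -0.006, 0.1, -0.06, -0.171], 'joint_torque': [-0.002, -55.977, -49.207, 0.077, 0.023, -0.0], 'position': [0.142, -0.583, 0.405], 'tcp_rot': [[0.972, 0.237, -0.0], [0.237, -0.972, -0.0], [-0.0, 0.0, -1.0]], 'contact_force': [0.11, 0.451, 0.825], 'torque': [0.045, 0.012, 0.026], 'grip_force': 0.0, 'gripper_width': 0.093}
```

View pics/top.png

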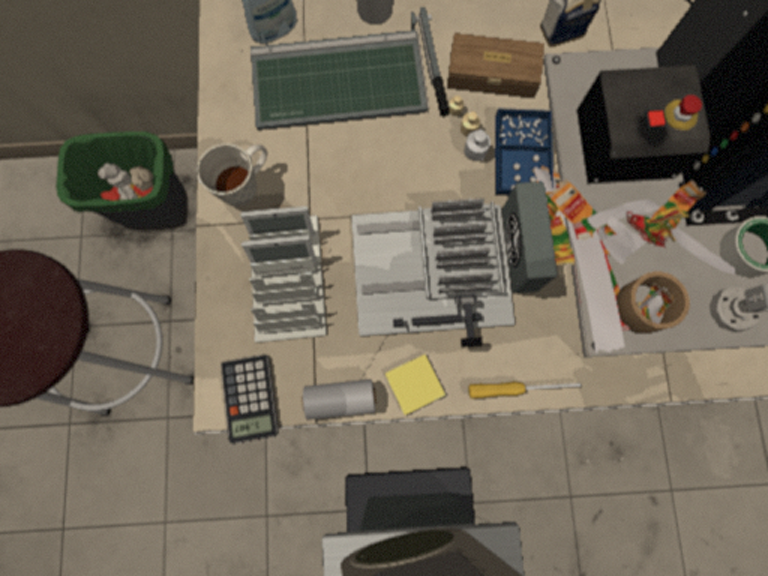

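View pics/a.png

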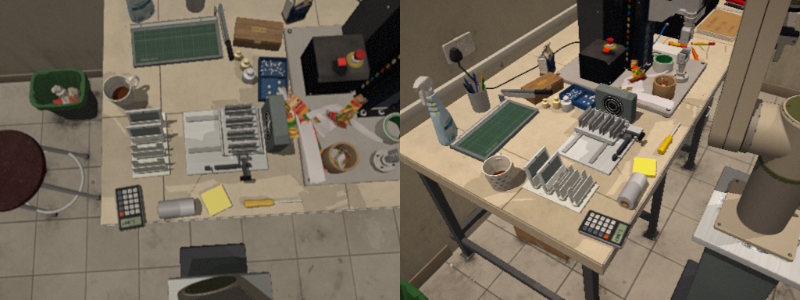

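The top view shows two panels, in the two far stand pockets (px 278,222 and 278,250 in the 768-wide picture). The carriage is at the blower end, with the lever handle at px (470,340) pointing towards the robot. Next I'll measure the yaws.

```bash
cat > m.py <<'E'
from h import *
def pts(names=("top","scene")):
    out=[]
    for n in names:
        p=camera(n);C=cloud(p);out.append(C[p["depth"]>0])
    return np.vstack(out)
def box(P,lo,hi): return P[np.all((P>lo)&(P<hi),1)]
def bestyaw(P,axis=0,rng=15):
    # yaw for which the spread of x histogram is sharpest
    best=None
    for a in np.arange(-rng,rng+.1,.5):
        t=np.radians(a);x=P[:,0]*np.cos(t)+P[:,1]*np.sin(t)
        h=np.histogram(x,np.arange(0,1,.002))[0].astype(float)
        s=(h**2).sum()
        if best is None or s>best[0]:best=(s,a)
    return best[1]
def rot(P,a):
    t=np.radians(a);R=np.array([[np.cos(t),-np.sin(t)],[np.sin(t),np.cos(t)]]);return P[:,:2]@R
E
python3 - <<'E'
from m import *
p=camera("top");C=cloud(p);q=camera("scene");D=cloud(q)
T=C[p["depth"]>0];S=D[q["depth"]>0]
for nm,P in(("top",T),("scene",S)):
    F=box(P,[.48,-.17,.056],[.72,-.03,.072]); a=bestyaw(F); L=rot(F,a)
    h,e=np.histogram(L[:,0],np.arange(.45,.75,.003)); print(nm,"fins yaw",a,[(round(e[i]+.0015,4),h[i]) for i in range(len(h)) if h[i]>2],"y",np.percentile(L[:,1],[2,98]))
    B=box(P,[.4,-.3,.09],[.75,-.15,.13]); r=cv2.minAreaRect(B[:,:2].astype(np.float32)); print("blower",r)
    H=box(P,[.42,-.14,.035],[.475,-.06,.06]); print("handle",np.round(H.mean(0),4),np.round(np.percentile(H,[2,98],0),4).tolist(), cv2.minAreaRect(H[:,:2].astype(np.float32)))
    Q=box(P,[.42,.12,.015],[.75,.29,.15]); print("stand",cv2.minAreaRect(Q[:,:2].astype(np.float32)))
    for lo,hi in((.55,.632),(.632,.7)):
        A=box(Q,[lo,.1,.072],[hi,.3,.12])
        if len(A)<5: continue
        c=A.mean(0);u,s,vt=np.linalg.svd(A-c);print("panel",len(A),np.round(c,4),"normal",np.round(vt[2],3),"y",np.round(np.percentile(A,[2,98],0),4).tolist())
E
```

```text
top fins yaw 1.0 [(np.float64(0.5265), np.int64(21)), (np.float64(0.5295), np.int64(32)), (np.float64(0.5325), np.int64(18)), (np.float64(0.5445), np.int64(34)), (np.float64(0.5475), np.int64(61)), (np.float64(0.5505), np.int64(18)), (np.float64(0.5715), np.int64(34)), (np.float64(0.5745), np.int64(24)), (np.float64(0.5775), np.int64(6)), (np.float64(0.5865), np.int64(5)), (np.float64(0.5895), np.int64(58)), (np.float64(0.5925), np.int64(47)), (np.float64(0.5955), np.int64(7)), (np.float64(0.6165), np.int64(41)), (np.float64(0.6195), np.int64(15)), (np.float64(0.6315), np.int64(19)), (np.float64(0.6345), np.int64(65)), (np.float64(0.6375), np.int64(34)), (np.float64(0.6585), np.int64(17)), (np.float64(0.6615), np.int64(29)), (np.float64(0.6645), np.int64(6)), (np.float64(0.6765), np.int64(39)), (np.float64(0.6795), np.int64(62)), (np.float64(0.6825), np.int64(17))] y [-0.15511531 -0.06845265]
blower ((0.6069868803024292, -0.20893926918506622), (0.15890051424503326, 0.05177010968327522), 0.9611444473266602)
handle [ 0.4495 -0.1022  0.0507] [[0.4353, -0.1192, 0.0443], [0.4745, -0.0861,
[... 1290 characters left out ...]
), np.int64(12))] y [-0.15591119 -0.06774273]
blower ((0.6061254143714905, -0.2109723687171936), (0.16051580011844635, 0.0561232753098011), 1.23436439037323)
handle [ 0.449  -0.101   0.0503] [[0.4351, -0.1177, 0.0423], [0.4732, -0.0866, 0.0562]] ((0.45436421036720276, -0.10492304712533951), (0.03532100468873978, 0.0403837226331234), 84.45710754394531)
stand ((0.5854758620262146, 0.21865400671958923), (0.14195922017097473, 0.32901012897491455), 89.98236083984375)
panel 457 [0.6142 0.2079 0.0896] normal [-0.936 -0.028  0.352] y [[0.607, 0.1519, 0.0731], [0.6234, 0.2582, 0.1035]]
panel 458 [0.6643 0.2093 0.0896] normal [-0.947 -0.036  0.32 ] y [[0.6574, 0.154, 0.0728], [0.6735, 0.2602, 0.1037]]
```

```bash
cat > go.py <<'E'
import sys
from h import *
from scipy.spatial.transform import Rotation as Ro
# usage: go.py gx gy gz yaw [pitch]: delta for the grasp point; pitch = tilt about tool y (deg), z axis towards -x for +
a=[float(v) for v in sys.argv[1:]]+[0]*5
s=observe();p=np.array(s["position"]);R=np.array(s["tcp_rot"])
c,n=np.cos(np.radians(a[3])),np.sin(np.radians(a[3]))
T=np.array([[c,n,0],[n,-c,0],[0,0,-1.]])@Ro.from_euler("y",a[4],degrees=True).as_matrix()
print("grasp",np.round(p+.167*R[:,2],4),"turn",np.round(np.degrees(Ro.from_matrix(R.T@T).as_rotvec()),2))
tp=np.array(a[:3])-.167*T[:,2]
print("delta cm, current axes",np.round(100*R.T@(tp-p),2),"| target axes",np.round(100*T.T@(tp-p),2),"F",np.round(s["contact_force"],1),"w",round(s["gripper_width"],4),"t",s["time"])
E
python3 - <<'E'
from m import *
P=pts(("top",));Q=box(P,[.1,-.75,.12],[.6,.1,.5])
if len(Q):
    for y in np.arange(-.75,.1,.1):
        A=Q[(Q[:,1]>y)&(Q[:,1]<y+.1)]
        if len(A):print(round(y,2),len(A),A.min(0).round(2),A.max(0).round(2))
E
python3 -m crank '[{"delta_pos":[0,0,0],"turn":[0,0,6.35],"fingers":-1},{"delta_pos":[0,0,0],"turn":[0,0,6.35],"fingers":-1},{"delta_pos":[0,0,0],"turn":[0,0,0],"fingers":-1}]'
python3 go.py .4435 -.1025 .2 1
```

```text
-0.55 233 [ 0.45 -0.54  0.12] [ 0.49 -0.51  0.17]
-0.25 226 [ 0.53 -0.23  0.12] [ 0.6  -0.19  0.12]
-0.15 43 [ 0.21 -0.06  0.43] [ 0.21 -0.05  0.49]
-0.05 2065 [ 0.19 -0.05  0.25] [0.21 0.05 0.48]
0.05 568 [0.18 0.05 0.25] [0.2  0.1  0.41]
time: 1.45
position: [0.142, -0.583, 0.4047]
tcp_rot: [[1.0, 0.015, 0.0], [0.015, -1.0, 0.0], [0.0, -0.0, -1.0]]
contact_force: [-0.9, 0.4, -0.3]
gripper_width: 0.0928
grip_force: 0.0
grasp [ 0.142  -0.583   0.2377] turn [-0.   -0.   -0.12]
delta cm, current axes [ 30.89 -47.58   3.77] | target axes [ 30.99 -47.51   3.77] F [-0.9  0.4 -0.3] w 0.0928 t 1.45
```

```bash
python3 -m crank '[{"delta_pos":[2.06,-3.17,0],"turn":[0,0,0],"fingers":-1},{"delta_pos":[2.06,-3.17,0],"turn":[0,0,0],"fingers":-1},{"delta_pos":[2.06,-3.17,0],"turn":[0,0,0],"fingers":-1},{"delta_pos":[2.06,-3.17,0],"turn":[0,0,0],"fingers":-1},{"delta_pos":[2.06,-3.17,0],"turn":[0,0,0],"fingers":-1}]' >/dev/null
python3 -m crank '[{"delta_pos":[2.06,-3.17,0],"turn":[0,0,0],"fingers":-1},{"delta_pos":[2.06,-3.17,0],"turn":[0,0,0],"fingers":-1},{"delta_pos":[2.06,-3.17,0],"turn":[0,0,0],"fingers":-1},{"delta_pos":[2.06,-3.17,0],"turn":[0,0,0],"fingers":-1},{"delta_pos":[2.06,-3.17,0],"turn":[0,0,0],"fingers":-1}]' >/dev/null
python3 -m crank '[{"delta_pos":[2.06,-3.17,0],"turn":[0,0,0],"fingers":-1},{"delta_pos":[2.06,-3.17,0],"turn":[0,0,0],"fingers":-1},{"delta_pos":[2.06,-3.17,0],"turn":[0,0,0],"fingers":-1},{"delta_pos":[2.06,-3.17,0],"turn":[0,0,0],"fingers":-1},{"delta_pos":[2.06,-3.17,0],"turn":[0,0,0],"fingers":-1}]' >/dev/null
python3 -m crank '[{"delta_pos":[0,0,0],"turn":[0,0,0],"fingers":-1},{"delta_pos":[0,0,0],"turn":[0,0,0],"fingers":-1}]'
python3 go.py .4435 -.1025 .046 1
```

```text
time: 3.15
position: [0.4429, -0.1017, 0.4047]
tcp_rot: [[1.0, 0.022, -0.0], [0.022, -1.0, -0.0], [-0.0, 0.0, -1.0]]
contact_force: [0.1, 0.4, -0.9]
gripper_width: 0.0928
grip_force: 0.0
grasp [ 0.4428 -0.1017  0.2377] turn [0.02 0.02 0.26]
delta cm, current axes [ 0.07  0.08 19.17] | target axes [ 0.06  0.08 19.17] F [ 0.1  0.4 -0.9] w 0.0928 t 3.15
```

```bash
python3 -m crank '[{"delta_pos":[0.07,0.08,4],"turn":[0,0,0],"fingers":-1},{"delta_pos":[0,0,4],"turn":[0,0,0],"fingers":-1},{"delta_pos":[0,0,4],"turn":[0,0,0],"fingers":-1},{"delta_pos":[0,0,3],"turn":[0,0,0],"fingers":-1},{"delta_pos":[0,0,2],"turn":[0,0,0],"fingers":-1}]' | grep -A3 force
python3 -m crank '[{"delta_pos":[0,0,1.2],"turn":[0,0,0],"fingers":-1},{"delta_pos":[0,0,1],"turn":[0,0,0],"fingers":-1},{"delta_pos":[0,0,0],"turn":[0,0,0],"fingers":1},{"delta_pos":[0,0,0],"turn":[0,0,0],"fingers":1},{"delta_pos":[0,0,0],"turn":[0,0,0],"fingers":1}]' | grep -A3 force
python3 -m crank '[{"delta_pos":[0,0,0],"turn":[0,0,0],"fingers":1},{"delta_pos":[0,0,0],"turn":[0,0,0],"fingers":1},{"delta_pos":[0,0,0],"turn":[0,0,0],"fingers":1}]'
python3 go.py .4435 -.1025 .046 1
```

```text
contact_force: [-0.1, -0.5, -0.3]
gripper_width: 0.0935
grip_force: 0.0
contact_force: [0.5, 0.4, -0.1]
gripper_width: 0.0736
grip_force: 0.0
time: 4.45
position: [0.4436, -0.103, 0.2131]
tcp_rot: [[1.0, 0.017, 0.001], [0.017, -1.0, -0.0], [0.001, 0.0, -1.0]]
contact_force: [0.6, -0.3, -0.5]
gripper_width: 0.0497
grip_force: 0.0
grasp [ 0.4437 -0.1031  0.0461] turn [ 0.01 -0.04 -0.01]
delta cm, current axes [-0.01 -0.05  0.01] | target axes [-0.01 -0.05  0.01] F [ 0.6 -0.3 -0.5] w 0.0497 t 4.45
```

```bash
python3 -m crank '[{"delta_pos":[0,0,0],"turn":[0,0,0],"fingers":1},{"delta_pos":[0,0,0],"turn":[0,0,0],"fingers":1},{"delta_pos":[0,0,0],"turn":[0,0,0],"fingers":1},{"delta_pos":[0,0,0],"turn":[0,0,0],"fingers":1}]'
python3 -m crank '[{"delta_pos":[0.08,0,-1.05],"turn":[0,0,0],"fingers":1},{"delta_pos":[0.23,0,-1.02],"turn":[0,0,0],"fingers":1},{"delta_pos":[0.39,0,-0.97],"turn":[0,0,0],"fingers":1}]'
python3 -m crank '[{"delta_pos":[0.52,0,-0.91],"turn":[0,0,0],"fingers":1},{"delta_pos":[0.66,0,-0.82],"turn":[0,0,0],"fingers":1},{"delta_pos":[0.77,0,-0.71],"turn":[0,0,0],"fingers":1},{"delta_pos":[0.87,0,-0.59],"turn":[0,0,0],"fingers":1},{"delta_pos":[0.62,0,-0.32],"turn":[0,0,0],"fingers":1}]'
python3 - <<'E'
from h import *
p=camera("scene");save(p,"b.png",(180,80,380,230),3)
E
```

```text
time: 4.85
position: [0.4434, -0.103, 0.2127]
tcp_rot: [[1.0, 0.017, -0.0], [0.017, -1.0, 0.0], [-0.0, -0.0, -1.0]]
contact_force: [0.3, 1.4, 1.6]
gripper_width: 0.0338
grip_force: 30.0
time: 5.15
position: [0.45, -0.1028, 0.2432]
tcp_rot: [[1.0, 0.017, -0.002], [0.017, -1.0, 0.0], [-0.002, -0.0, -1.0]]
contact_force: [-1.1, -0.5, -6.7]
gripper_width: 0.0337
grip_force: 30.0
time: 5.65
position: [0.4855, -0.1023, 0.2777]
tcp_rot: [[1.0, 0.017, -0.001], [0.017, -1.0, 0.0], [-0.001, -0.0, -1.0]]
contact_force: [-5.9, -1.2, -0.6]
gripper_width: 0.0339
grip_force: 30.0
```

View pics/b.png

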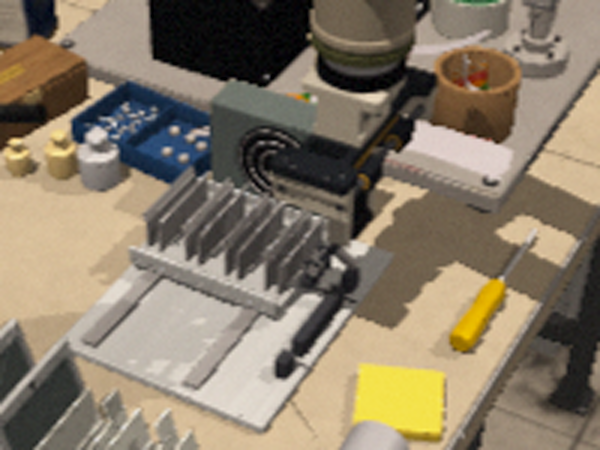

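The lever is up and held (crop px 330,260), and the carriage is still at the blower. Next I'll slide it 10 cm.

```bash
python3 -m crank '[{"delta_pos":[0,-1,0],"turn":[0,0,0],"fingers":1},{"delta_pos":[0,-1.5,0],"turn":[0,0,0],"fingers":1},{"delta_pos":[0,-1.5,0],"turn":[0,0,0],"fingers":1},{"delta_pos":[0,-1.5,0],"turn":[0,0,0],"fingers":1},{"delta_pos":[0,-1.5,0],"turn":[0,0,0],"fingers":1}]'
python3 -m crank '[{"delta_pos":[0,-1.5,0],"turn":[0,0,0],"fingers":1},{"delta_pos":[0,-1,0],"turn":[0,0,0],"fingers":1},{"delta_pos":[0,-0.5,0],"turn":[0,0,0],"fingers":1},{"delta_pos":[0,0,0],"turn":[0,0,0],"fingers":1},{"delta_pos":[0,0,0],"turn":[0,0,0],"fingers":1}]'
python3 - <<'E'
from m import *
P=pts();F=box(P,[.48,-.17,.056],[.72,.06,.072]);L=rot(F,1);print(np.percentile(L[:,1],[2,10,50,90,98]))
E
```

```text
time: 6.2
position: [0.484, -0.031, 0.2775]
tcp_rot: [[1.0, 0.017, 0.002], [0.017, -1.0, -0.0], [0.002, 0.0, -1.0]]
contact_force: [-1.3, -2.7, 1.4]
gripper_width: 0.0336
grip_force: 30.0
time: 6.7
position: [0.4833, -0.0019, 0.2771]
tcp_rot: [[1.0, 0.018, 0.001], [0.018, -1.0, 0.001], [0.001, -0.001, -1.0]]
contact_force: [-2.5, 1.1, 5.3]
gripper_width: 0.0331
grip_force: 30.0
[-0.0544274  -0.04152134 -0.00795681  0.02587238  0.03218773]
```

```bash
python3 -m crank '[{"delta_pos":[-0.62,0,0.32],"turn":[0,0,0],"fingers":1},{"delta_pos":[-0.87,0,0.59],"turn":[0,0,0],"fingers":1},{"delta_pos":[-0.77,0,0.71],"turn":[0,0,0],"fingers":1},{"delta_pos":[-0.66,0,0.82],"turn":[0,0,0],"fingers":1},{"delta_pos":[-0.52,0,0.91],"turn":[0,0,0],"fingers":1}]'
python3 -m crank '[{"delta_pos":[-0.39,0,0.97],"turn":[0,0,0],"fingers":1},{"delta_pos":[-0.23,0,1.02],"turn":[0,0,0],"fingers":1},{"delta_pos":[-0.08,0,0.9],"turn":[0,0,0],"fingers":1},{"delta_pos":[0,0,0.25],"turn":[0,0,0],"fingers":1},{"delta_pos":[0,0,0.1],"turn":[0,0,0],"fingers":1}]'
python3 go.py .4435 -.0025 .045 1
```

```text
time: 7.3
position: [0.4488, -0.003, 0.2433]
tcp_rot: [[1.0, 0.017, 0.003], [0.017, -1.0, 0.0], [0.003, -0.0, -1.0]]
contact_force: [3.9, 1.5, 4.1]
gripper_width: 0.0337
grip_force: 30.0
time: 7.8
position: [0.4415, -0.0031, 0.2112]
tcp_rot: [[1.0, 0.017, -0.002], [0.017, -1.0, -0.0], [-0.002, 0.0, -1.0]]
contact_force: [-9.7, 1.5, 24.3]
gripper_width: 0.0337
grip_force: 30.0
grasp [ 0.4411 -0.0031  0.0442] turn [ 0.    0.12 -0.01]
delta cm, current axes [ 0.2  -0.06 -0.08] | target axes [ 0.2  -0.06 -0.08] F [-9.7  1.5 24.3] w 0.0337 t 7.8
```

```bash
python3 -m crank '[{"delta_pos":[0.1,0,-0.1],"turn":[0,0,0],"fingers":-1},{"delta_pos":[0,0,0],"turn":[0,0,0],"fingers":-1},{"delta_pos":[0,0,0],"turn":[0,0,0],"fingers":-1},{"delta_pos":[0,0,-2],"turn":[0,0,0],"fingers":-1},{"delta_pos":[0,0,-4],"turn":[0,0,0],"fingers":-1}]'
python3 -m crank '[{"delta_pos":[0,0,-4],"turn":[0,0,0],"fingers":0.35},{"delta_pos":[0,0,-4],"turn":[0,0,0],"fingers":0.35},{"delta_pos":[0,0,-2],"turn":[0,0,0],"fingers":0.35},{"delta_pos":[0,0,0],"turn":[0,0,0],"fingers":0.35}]'
sed -i 's/from_euler("y"/from_euler("x"/' go.py
cat > panels.py <<'E'
from m import *
def fit(P,xlo,xhi,ylo=.1,yhi=.31,zl=.072,zh=.098,tilt=.25):
    A=box(P,[xlo,ylo,zl],[xhi,yhi,zh])
    if len(A)<60: return None
    # robust plane x = a + b(y-yc) - tan(tilt)(z-.085), front face
    w=A[:,0]-np.tan(tilt)*(A[:,2]-.085);yc=(np.percentile(A[:,1],1)+np.percentile(A[:,1],99))/2
    m=np.ones(len(A),bool)
    for _ in range(10):
        b,a=np.polyfit(A[m,1]-yc,w[m],1);r=w-a-b*(A[:,1]-yc);m=abs(r)<max(.003,0)
    return dict(face_x=round(a,4),yaw=round(np.degrees(-np.arctan(b)),2),yc=round(yc,4),n=int(m.sum()),N=len(A),res=round(r[m].std(),4))
E
python3 - <<'E'
from panels import *
for nm in("top","scene"):
    p=camera(nm);C=cloud(p);P=C[p["depth"]>0]
    for lo,hi in((.585,.637),(.637,.70)): 
        print(nm,fit(P,lo,hi)); A=box(P,[lo,.14,.09],[hi,.27,.12]);print("top z",np.percentile(A[:,2],[90,98]))
    Hn=box(P,[.42,-.04,.035],[.46,.04,.08]);print("handle z",np.percentile(Hn[:,2],[50,95]),Hn.mean(0))
print(observe()["joint_pos"])
E
```

```text
time: 8.3
position: [0.4405, -0.0029, 0.2683]
tcp_rot: [[1.0, 0.017, -0.009], [0.017, -1.0, 0.001], [-0.009, -0.001, -1.0]]
contact_force: [0.8, 0.9, 0.1]
gripper_width: 0.0693
grip_force: 0.0
time: 8.7
position: [0.4436, -0.0032, 0.3749]
tcp_rot: [[1.0, 0.017, 0.005], [0.017, -1.0, -0.001], [0.005, 0.001, -1.0]]
contact_force: [1.2, 1.3, 0.0]
gripper_width: 0.0461
grip_force: 0.0
top {'face_x': np.float64(0.6125), 'yaw': np.float64(2.1), 'yc': np.float64(0.2043), 'n': 264, 'N': 276, 'res': np.float64(0.001)}
top z [0.10174852 0.10317407]
top {'face_x': np.float64(0.6625), 'yaw': np.float64(2.24), 'yc': np.float64(0.2062), 'n': 280, 'N': 282, 'res': np.float64(0.001)}
top z [0.10207381 0.10297335]
handle z [0.04900077 0.0517528 ] [ 0.4352961  -0.00254098  0.04857882]
scene {'face_x': np.float64(0.6125), 'yaw': np.float64(2.36), 'yc': np.float64(0.2047), 'n': 302, 'N': 324, 'res': np.float64(0.0012)}
top z [0.10262485 0.10392566]
scene {'face_x': np.float64(0.6625), 'yaw': np.float64(2.21), 'yc': np.float64(0.207), 'n': 315, 'N': 329, 'res': np.float64(0.0013)}
top z [0.10286056 0.1038517 ]
handle z [0.05002441 0.0541133 ] [ 0.44257593 -0.00165946  0.04914297]
[-7.03652471e+00 -1.67237020e+01  1.11707947e+02 -7.68742621e-03
  8.50647933e+01  8.19850675e+01]
```

```bash
python3 -m crank '[{"delta_pos":[0,0,-3],"turn":[0,0,-8.3],"fingers":0.35},{"delta_pos":[0,0,-2],"turn":[0,0,-8.3],"fingers":0.35},{"delta_pos":[0,0,0],"turn":[0,0,-8.3],"fingers":0.35},{"delta_pos":[0,0,0],"turn":[0,0,-8.3],"fingers":0.35},{"delta_pos":[0,0,0],"turn":[0,0,-8.3],"fingers":0.35}]' >/dev/null
python3 -m crank '[{"delta_pos":[0,0,0],"turn":[0,0,-8.3],"fingers":0.35},{"delta_pos":[0,0,0],"turn":[0,0,-8.3],"fingers":0.35},{"delta_pos":[0,0,0],"turn":[0,0,-8.3],"fingers":0.35},{"delta_pos":[0,0,0],"turn":[0,0,-8.3],"fingers":0.35},{"delta_pos":[0,0,0],"turn":[0,0,-8.3],"fingers":0.35}]' >/dev/null
python3 -m crank '[{"delta_pos":[0,0,0],"turn":[0,0,-8.2],"fingers":0.35},{"delta_pos":[0,0,0],"turn":[7.2,0,0],"fingers":0.35},{"delta_pos":[0,0,0],"turn":[7.1,0,0],"fingers":0.35},{"delta_pos":[0,0,0],"turn":[0,0,0],"fingers":0.35},{"delta_pos":[0,0,0],"turn":[0,0,0],"fingers":0.35}]'
python3 go.py .6412 .2055 .187 92.2 14.3
```

```text
time: 10.3
position: [0.4429, -0.003, 0.4195]
tcp_rot: [[-0.038, 0.968, -0.247], [0.999, 0.037, -0.009], [0.001, -0.248, -0.969]]
contact_force: [-0.1, 0.7, 0.2]
gripper_width: 0.0301
grip_force: 0.0
grasp [ 0.4016 -0.0045  0.2577] turn [-0.03 -0.04 -0.  ]
delta cm, current axes [20.07 25.72  0.74] | target axes [20.07 25.72  0.74] F [-0.1  0.7  0.2] w 0.0301 t 10.3
```

```bash
python3 -m crank '[{"delta_pos":[2,2.58,0],"turn":[0,0,0],"fingers":0.35},{"delta_pos":[2,2.58,0],"turn":[0,0,0],"fingers":0.35},{"delta_pos":[2,2.58,0],"turn":[0,0,0],"fingers":0.35},{"delta_pos":[2,2.58,0],"turn":[0,0,0],"fingers":0.35},{"delta_pos":[2,2.58,0],"turn":[0,0,0],"fingers":0.35}]' >/dev/null
python3 -m crank '[{"delta_pos":[2,2.58,0.1],"turn":[0,0,0],"fingers":0.35},{"delta_pos":[2,2.58,0.1],"turn":[0,0,0],"fingers":0.35},{"delta_pos":[2,2.58,0.1],"turn":[0,0,0],"fingers":0.35},{"delta_pos":[2,2.58,0.1],"turn":[0,0,0],"fingers":0.35},{"delta_pos":[2,2.58,0.1],"turn":[0,0,0],"fingers":0.35}]' >/dev/null
python3 -m crank '[{"delta_pos":[0,0,0],"turn":[0,0,0],"fingers":0.35},{"delta_pos":[0,0,0],"turn":[0,0,0],"fingers":0.35}]'
python3 go.py .6171 .2048 .087 92.2 14.3
python3 - <<'E'
from panels import *
for nm in("top","scene"):
    p=camera(nm);C=cloud(p);P=C[p["depth"]>0]
    for lo,hi in((.585,.637),(.637,.70)): print(nm,fit(P,lo,hi))
E
```

```text
time: 11.5
position: [0.6836, 0.2065, 0.3517]
tcp_rot: [[-0.039, 0.968, -0.247], [0.999, 0.037, -0.009], [0.0, -0.247, -0.969]]
contact_force: [-0.1, -0.8, 0.3]
gripper_width: 0.0303
grip_force: 0.0
grasp [0.6424 0.2049 0.1899] turn [-0.01 -0.    0.01]
delta cm, current axes [ 0.09  0.09 10.6 ] | target axes [ 0.09  0.09 10.6 ] F [-0.1 -0.8  0.3] w 0.0303 t 11.5
top None
top None
scene {'face_x': np.float64(0.6124), 'yaw': np.float64(2.19), 'yc': np.float64(0.205), 'n': 307, 'N': 328, 'res': np.float64(0.0012)}
scene {'face_x': np.float64(0.6624), 'yaw': np.float64(2.26), 'yc': np.float64(0.206), 'n': 298, 'N': 326, 'res': np.float64(0.0013)}
```

```bash
python3 -m crank '[{"delta_pos":[0,0.09,3],"turn":[0,0,0],"fingers":0.35},{"delta_pos":[0,0,3],"turn":[0,0,0],"fingers":0.35},{"delta_pos":[0,0,2],"turn":[0,0,0],"fingers":0.35},{"delta_pos":[0,0,1.6],"turn":[0,0,0],"fingers":0.35},{"delta_pos":[0,0,1],"turn":[0,0,0],"fingers":0.35}]'
python3 -m crank '[{"delta_pos":[0,0,0],"turn":[0,0,0],"fingers":1},{"delta_pos":[0,0,0],"turn":[0,0,0],"fingers":1},{"delta_pos":[0,0,0],"turn":[0,0,0],"fingers":1},{"delta_pos":[0,0,0],"turn":[0,0,0],"fingers":1},{"delta_pos":[0,0,0],"turn":[0,0,0],"fingers":1}]'
python3 go.py .6171 .2048 .087 92.2 14.3
```

```text
time: 12.1
position: [0.6578, 0.2047, 0.2501]
tcp_rot: [[-0.037, 0.968, -0.246], [0.999, 0.036, -0.009], [0.0, -0.247, -0.969]]
contact_force: [-0.3, 0.3, -0.1]
gripper_width: 0.0303
grip_force: 0.0
time: 12.6
position: [0.6591, 0.2054, 0.2519]
tcp_rot: [[-0.038, 0.969, -0.245], [0.999, 0.037, -0.009], [0.0, -0.245, -0.97]]
contact_force: [0.2, -0.5, 5.8]
gripper_width: 0.0076
grip_force: 30.0
grasp [0.6182 0.2039 0.09  ] turn [ 0.14 -0.03 -0.01]
delta cm, current axes [0.1  0.   0.31] | target axes [0.1  0.01 0.31] F [ 0.2 -0.5  5.8] w 0.0076 t 12.6
```

```bash
python3 -m crank '[{"delta_pos":[0,0,-1],"turn":[0,0,0],"fingers":1},{"delta_pos":[0,0,-2],"turn":[0,0,0],"fingers":1},{"delta_pos":[0,0,-2.5],"turn":[0,0,0],"fingers":1},{"delta_pos":[0,0,-2.5],"turn":[0,0,0],"fingers":1},{"delta_pos":[0,0,-2],"turn":[0,0,0],"fingers":1}]'
python3 -m crank '[{"delta_pos":[0,0,-2],"turn":[0,0,0],"fingers":1},{"delta_pos":[0,0,-1],"turn":[0,0,0],"fingers":1},{"delta_pos":[0,0,0],"turn":[0,0,0],"fingers":1}]'
python3 - <<'E'
from m import *
p=camera("scene");save(p,"c.png",(120,100,340,290),2.5)
C=cloud(p);P=C[p["depth"]>0];s=observe();o=np.array(s["position"]);R=np.array(s["tcp_rot"])
L=(P-o)@R; A=box(L,[-.07,-.03,.155],[.07,.03,.27]);m=abs(A[:,0])>.012;A=A[m]
print(len(A),"toolx",np.percentile(A[:,0],[1,99]),"z",np.percentile(A[:,2],[1,5,95,99]),"y",np.percentile(A[:,1],[5,50,95]))
pl,*_=np.linalg.lstsq(np.c_[A[:,0],A[:,2]-.21,np.ones(len(A))],A[:,1],rcond=None);print("tilt vs toolx,z,off",pl)
for x0 in np.arange(-.05,.051,.02):
    B=A[abs(A[:,0]-x0)<.01]; 
    if len(B):print(round(x0,3),np.percentile(B[:,2],[2,98]).round(4))
E
```

```text
time: 13.1
position: [0.6836, 0.2063, 0.3493]
tcp_rot: [[-0.038, 0.969, -0.245], [0.999, 0.037, -0.009], [0.0, -0.246, -0.969]]
contact_force: [0.5, 0.5, -1.3]
gripper_width: 0.0081
grip_force: 30.0
time: 13.4
position: [0.6911, 0.2066, 0.3783]
tcp_rot: [[-0.038, 0.969, -0.244], [0.999, 0.037, -0.009], [0.001, -0.244, -0.97]]
contact_force: [-0.1, 0.1, -1.1]
gripper_width: 0.0077
grip_force: 30.0
888 toolx [-0.0536622   0.05539997] z [0.15556049 0.15949234 0.23307415 0.23715925] y [-0.00582661 -0.00373734 -0.00104698]
tilt vs toolx,z,off [ 0.00864608  0.00094031 -0.00370633]
-0.05 [0.1598 0.236 ]
-0.03 [0.1565 0.2358]
-0.01 [0.1902 0.236 ]
0.01 [0.1557 0.235 ]
0.03 [0.1565 0.2349]
0.05 [0.1559 0.2359]
```

View pics/c.png

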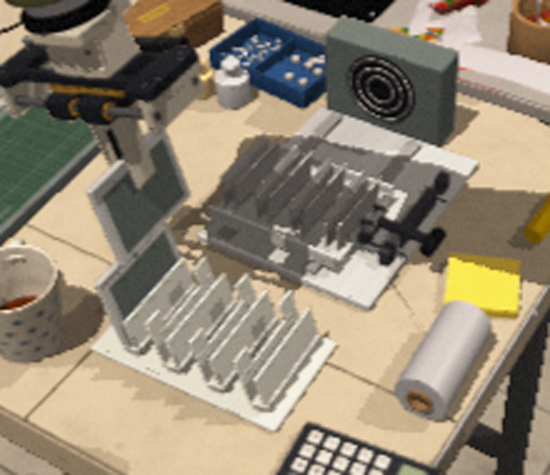

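```bash
python3 -m crank '[{"delta_pos":[0,0,-3],"turn":[0,0,0],"fingers":1},{"delta_pos":[0,0,0],"turn":[-4.8,0,0.4],"fingers":1},{"delta_pos":[0,0,0],"turn":[-4.8,0,0.4],"fingers":1},{"delta_pos":[0,0,0],"turn":[-4.7,0,0.4],"fingers":1},{"delta_pos":[0,0,0],"turn":[0,0,0],"fingers":1}]'
python3 - <<'E'
from m import *
P={n:pts((n,)) for n in("top","scene")}
for n,p in P.items():
    F=box(p,[.48,-.07,.060],[.72,.06,.072]);a=bestyaw(F,rng=4);L=rot(F,1.)
    print(n,a,"y",np.percentile(L[:,1],[1,99]))
    xs=np.arange(-.013,.0131,.001)
    # fold at 44 mm pitch
    ph=(L[:,0]-.604+.088+.022)%.044
    h,e=np.histogram(ph,np.arange(0,.0441,.002));print(h.tolist())
E
python3 go.py .58 .0 .14 91 0
```

```text
time: 13.95
position: [0.697, 0.207, 0.4039]
tcp_rot: [[-0.018, 1.0, -0.0], [1.0, 0.018, -0.003], [-0.003, -0.0, -1.0]]
contact_force: [-1.3, -0.4, -0.9]
gripper_width: 0.0081
grip_force: 30.0
top 0.5 y [-0.05626154  0.03168593]
[0, 0, 0, 36, 132, 128, 55, 2, 0, 0, 0, 0, 0, 0, 0, 0, 31, 115, 57, 18, 0, 0]
scene 1.0 y [-0.05839076  0.03158862]
[0, 0, 4, 39, 94, 105, 28, 5, 0, 0, 0, 0, 0, 0, 0, 0, 25, 84, 29, 4, 0, 0]
grasp [0.6965 0.2063 0.2371] turn [-0.25  0.17  0.02]
delta cm, current axes [-20.44 -12.04   9.82] | target axes [-20.48 -12.08   9.71] F [ 0.1  0.2 -1.4] w 0.0078 t 14.05
```

```bash
python3 -m crank '[{"delta_pos":[-2,-0.27,0],"turn":[-0.25,0.17,0],"fingers":1},{"delta_pos":[-2,-0.27,0],"turn":[0,0,0],"fingers":1},{"delta_pos":[-2,-0.27,0],"turn":[0,0,0],"fingers":1},{"delta_pos":[-2,-0.27,0],"turn":[0,0,0],"fingers":1},{"delta_pos":[-2,-0.27,0],"turn":[0,0,0],"fingers":1}]' >/dev/null
python3 -m crank '[{"delta_pos":[-2,-0.27,0],"turn":[0,0,0],"fingers":1},{"delta_pos":[-2,-0.27,0],"turn":[0,0,0],"fingers":1},{"delta_pos":[-2,-0.27,0],"turn":[0,0,0],"fingers":1},{"delta_pos":[-2,-0.27,0],"turn":[0,0,0],"fingers":1},{"delta_pos":[-2,-0.27,0],"turn":[0,0,0],"fingers":1}]' >/dev/null
python3 -m crank '[{"delta_pos":[0,0,2],"turn":[0,0,0],"fingers":1},{"delta_pos":[0,0,3],"turn":[0,0,0],"fingers":1},{"delta_pos":[0,0,1.8],"turn":[0,0,0],"fingers":1},{"delta_pos":[0,0,0],"turn":[0,0,0],"fingers":1},{"delta_pos":[0,0,0],"turn":[0,0,0],"fingers":1}]'
python3 go.py .6702 -.0003 .0955 91 0
python3 - <<'E'
from m import *
for nm in("top","scene"):
    p=camera(nm)
    C=cloud(p);P=C[p["depth"]>0]
    A=box(P,[.64,-.07,.105],[.70,.07,.155]);A=A[abs(A[:,1])>.012]
    if len(A)<20: print(nm,len(A));continue
    b,a=np.polyfit(A[:,1],A[:,0],1);print(nm,len(A),"x med",np.median(A[:,0]),np.percentile(A[:,0],[5,95]),"yaw",np.degrees(-np.arctan(b)),"y",np.percentile(A[:,1],[1,99]))
E
```

```text
time: 15.55
position: [0.6747, 0.0059, 0.3374]
tcp_rot: [[-0.017, 1.0, 0.004], [1.0, 0.017, 0.0], [0.0, 0.004, -1.0]]
contact_force: [-0.2, -0.3, -1.1]
gripper_width: 0.0077
grip_force: 30.0
grasp [0.6753 0.006  0.1704] turn [ 0.22 -0.02 -0.01]
delta cm, current axes [-0.62 -0.49  7.48] | target axes [-0.61 -0.46  7.49] F [-0.2 -0.3 -1.1] w 0.0077 t 15.55
top 0
scene 289 x med 0.6716119376970326 [0.66968858 0.67443702] yaw 0.14923773733061055 y [-0.04812061  0.06205261]
```

```bash
python3 -m crank '[{"delta_pos":[-0.72,-0.48,0],"turn":[0.22,0,0],"fingers":1},{"delta_pos":[0,0,0],"turn":[0,0,0],"fingers":1},{"delta_pos":[0,0,2],"turn":[0,0,0],"fingers":1},{"delta_pos":[0,0,1.5],"turn":[0,0,0],"fingers":1},{"delta_pos":[0,0,0],"turn":[0,0,0],"fingers":1}]'
python3 go.py .6702 -.0013 .0955 91 0
```

```text
time: 16.15
position: [0.6699, -0.0009, 0.3001]
tcp_rot: [[-0.017, 1.0, -0.0], [1.0, 0.017, 0.001], [0.001, -0.0, -1.0]]
contact_force: [0.5, 0.3, -0.2]
gripper_width: 0.0077
grip_force: 30.0
grasp [ 0.6699 -0.0008  0.1331] turn [-0.   -0.03 -0.02]
delta cm, current axes [-0.04  0.03  3.76] | target axes [-0.04  0.03  3.76] F [ 0.5  0.3 -0.2] w 0.0077 t 16.15
```

```bash
python3 -m crank '[{"delta_pos":[0,0.03,1],"turn":[0,0,0],"fingers":1},{"delta_pos":[0,0,1],"turn":[0,0,0],"fingers":1},{"delta_pos":[0,0,0.8],"turn":[0,0,0],"fingers":1},{"delta_pos":[0,0,0.5],"turn":[0,0,0],"fingers":1},{"delta_pos":[0,0,0],"turn":[0,0,0],"fingers":1}]'
python3 -m crank '[{"delta_pos":[0,0,0.3],"turn":[0,0,0],"fingers":1},{"delta_pos":[0,0,0.2],"turn":[0,0,0],"fingers":1},{"delta_pos":[0,0,0.1],"turn":[0,0,0],"fingers":1},{"delta_pos":[0,0,0],"turn":[0,0,0],"fingers":1}]'
python3 go.py .6702 -.0013 .0955 91 0
```

```text
time: 16.65
position: [0.6705, -0.0008, 0.2682]
tcp_rot: [[-0.017, 1.0, 0.001], [1.0, 0.017, 0.001], [0.001, 0.001, -1.0]]
contact_force: [5.4, -0.4, -4.8]
gripper_width: 0.0076
grip_force: 30.0
time: 17.05
position: [0.6707, -0.0008, 0.2659]
tcp_rot: [[-0.017, 1.0, 0.002], [1.0, 0.017, 0.0], [0.0, 0.002, -1.0]]
contact_force: [-4.5, 0.2, 15.0]
gripper_width: 0.0078
grip_force: 30.0
grasp [ 0.671  -0.0008  0.0989] turn [ 0.11 -0.01 -0.  ]
delta cm, current axes [-0.05 -0.05  0.34] | target axes [-0.05 -0.05  0.34] F [-4.5  0.2 15. ] w 0.0078 t 17.05
```

```bash
python3 -m crank '[{"delta_pos":[0,0,0],"turn":[0,0,0],"fingers":0.35},{"delta_pos":[0,0,0],"turn":[0,0,0],"fingers":0.35},{"delta_pos":[0,0,0],"turn":[0,0,0],"fingers":0.35},{"delta_pos":[0,0,0],"turn":[0,0,0],"fingers":0.35}]'
python3 -m crank '[{"delta_pos":[0,0,-2],"turn":[0,0,0],"fingers":0.35},{"delta_pos":[0,0,-3],"turn":[0,0,0],"fingers":0.35},{"delta_pos":[0,0,-4],"turn":[0,0,0],"fingers":0.35},{"delta_pos":[0,0,-3],"turn":[0,0,0],"fingers":0.35},{"delta_pos":[0,0,0],"turn":[0,0,0],"fingers":0.35}]'
cat > chk.py <<'E'
from panels import *
import sys
xs=[float(v) for v in sys.argv[1:]]
for nm in("top","scene"):
    p=camera(nm);C=cloud(p);P=C[p["depth"]>0]
    for x in xs:
        A=box(P,[x-.022,-.3,.072],[x+.022,.07,.13])
        A=A[A[:,1]>-.18]
        if len(A)>30: print(nm,x,len(A),"topz",np.percentile(A[:,2],[90,98]),"y",np.percentile(A[:,1],[2,98]),"x hi/lo z",np.median(A[A[:,2]>.1,0]),np.median(A[A[:,2]<.085,0]))
    for lo,hi in((.585,.637),(.637,.70)): print(nm,fit(P,lo,hi))
E
python3 chk.py .67
```

```text
time: 17.45
position: [0.6701, -0.0008, 0.2624]
tcp_rot: [[-0.017, 1.0, -0.001], [1.0, 0.017, 0.0], [0.0, -0.001, -1.0]]
contact_force: [0.4, 0.6, 0.4]
gripper_width: 0.0294
grip_force: 0.0
time: 17.95
position: [0.6715, -0.0009, 0.3896]
tcp_rot: [[-0.017, 1.0, 0.01], [1.0, 0.017, -0.0], [-0.0, 0.01, -1.0]]
contact_force: [0.3, -0.3, 0.5]
gripper_width: 0.03
grip_force: 0.0
top None
top {'face_x': np.float64(0.6625), 'yaw': np.float64(2.34), 'yc': np.float64(0.2063), 'n': 291, 'N': 300, 'res': np.float64(0.0011)}
scene 0.67 337 topz [0.11069066 0.11223125] y [-0.05348958  0.05414659] x hi/lo z 0.6676213305162524 0.6666197577408465
scene None
scene {'face_x': np.float64(0.6625), 'yaw': np.float64(2.16), 'yc': np.float64(0.2065), 'n': 312, 'N': 335, 'res': np.float64(0.0012)}
```

```bash
python3 -m crank '[{"delta_pos":[0,0,-2],"turn":[4.8,0,-0.4],"fingers":0.35},{"delta_pos":[0,0,0],"turn":[4.8,0,-0.4],"fingers":0.35},{"delta_pos":[0,0,0],"turn":[4.7,0,-0.4],"fingers":0.35},{"delta_pos":[0,0,0],"turn":[0,0,0],"fingers":0.35},{"delta_pos":[0,0,0],"turn":[0,0,0],"fingers":0.35}]'
python3 go.py .6959 .2062 .2 92.2 14.3
```

```text
time: 18.55
position: [0.6704, -0.0008, 0.4007]
tcp_rot: [[-0.038, 0.968, -0.247], [0.999, 0.038, -0.006], [0.003, -0.248, -0.969]]
contact_force: [-0.4, 0.5, -0.2]
gripper_width: 0.03
grip_force: 0.0
grasp [ 0.629  -0.0019  0.2389] turn [-0.03 -0.19  0.02]
delta cm, current axes [20.58  8.21  1.98] | target axes [20.59  8.2   1.92] F [-0.4  0.5 -0.2] w 0.03 t 18.55
```

```bash
python3 -m crank '[{"delta_pos":[2.06,0.82,0],"turn":[0,-0.19,0],"fingers":0.35},{"delta_pos":[2.06,0.82,0],"turn":[0,0,0],"fingers":0.35},{"delta_pos":[2.06,0.82,0],"turn":[0,0,0],"fingers":0.35},{"delta_pos":[2.06,0.82,0],"turn":[0,0,0],"fingers":0.35},{"delta_pos":[2.06,0.82,0],"turn":[0,0,0],"fingers":0.35}]' >/dev/null
python3 -m crank '[{"delta_pos":[2.06,0.82,0],"turn":[0,0,0],"fingers":0.35},{"delta_pos":[2.06,0.82,0],"turn":[0,0,0],"fingers":0.35},{"delta_pos":[2.06,0.82,0],"turn":[0,0,0],"fingers":0.35},{"delta_pos":[2.06,0.82,0],"turn":[0,0,0],"fingers":0.35},{"delta_pos":[2.06,0.82,0],"turn":[0,0,0],"fingers":0.35}]' >/dev/null
python3 -m crank '[{"delta_pos":[0,0,0],"turn":[0,0,0],"fingers":0.35},{"delta_pos":[0,0,0],"turn":[0,0,0],"fingers":0.35}]'
python3 go.py .6679 .2062 .090 92.2 14.3
python3 chk.py
```

```text
time: 19.75
position: [0.7415, 0.209, 0.3821]
tcp_rot: [[-0.04, 0.968, -0.246], [0.999, 0.039, -0.01], [-0.0, -0.247, -0.969]]
contact_force: [0.0, -0.0, -0.1]
gripper_width: 0.0302
grip_force: 0.0
grasp [0.7003 0.2073 0.2203] turn [0.02 0.05 0.1 ]
delta cm, current axes [1.000e-02 7.000e-02 1.342e+01] | target axes [-0.    0.08 13.42] F [ 0.  -0.  -0.1] w 0.0302 t 19.75
top None
top None
scene None
scene {'face_x': np.float64(0.6625), 'yaw': np.float64(2.31), 'yc': np.float64(0.2065), 'n': 318, 'N': 330, 'res': np.float64(0.0013)}
```

```bash
python3 -m crank '[{"delta_pos":[0,0.08,3],"turn":[0,0,0],"fingers":0.35},{"delta_pos":[0,0,3],"turn":[0,0,0],"fingers":0.35},{"delta_pos":[0,0,3],"turn":[0,0,0],"fingers":0.35},{"delta_pos":[0,0,2.4],"turn":[0,0,0],"fingers":0.35},{"delta_pos":[0,0,2],"turn":[0,0,0],"fingers":0.35}]'
python3 -m crank '[{"delta_pos":[0,0,0],"turn":[0,0,0],"fingers":1},{"delta_pos":[0,0,0],"turn":[0,0,0],"fingers":1},{"delta_pos":[0,0,0],"turn":[0,0,0],"fingers":1},{"delta_pos":[0,0,0],"turn":[0,0,0],"fingers":1},{"delta_pos":[0,0,0],"turn":[0,0,0],"fingers":1}]'
python3 -m crank '[{"delta_pos":[0,0,-1],"turn":[0,0,0],"fingers":1},{"delta_pos":[0,0,-2],"turn":[0,0,0],"fingers":1},{"delta_pos":[0,0,-3],"turn":[0,0,0],"fingers":1},{"delta_pos":[0,0,-3],"turn":[0,0,0],"fingers":1},{"delta_pos":[0,0,-3],"turn":[0,0,0],"fingers":1}]'
python3 -m crank '[{"delta_pos":[0,0,-3],"turn":[0,0,0],"fingers":1},{"delta_pos":[0,0,-1],"turn":[0,0,0],"fingers":1},{"delta_pos":[0,0,0],"turn":[0,0,0],"fingers":1}]'
python3 - <<'E'
from m import *
p=camera("scene")
C=cloud(p);P=C[p["depth"]>0];s=observe();o=np.array(s["position"]);R=np.array(s["tcp_rot"])
L=(P-o)@R; A=box(L,[-.07,-.03,.155],[.07,.03,.27]);A=A[abs(A[:,0])>.012]
print(len(A),"toolx",np.percentile(A[:,0],[1,99]),"z",np.percentile(A[:,2],[1,5,95,99]),"y",np.percentile(A[:,1],[5,50,95]))
pl,*_=np.linalg.lstsq(np.c_[A[:,0],A[:,2]-.21,np.ones(len(A))],A[:,1],rcond=None);print("tilt",pl)
E
```

```text
time: 20.35
position: [0.7088, 0.2055, 0.2515]
tcp_rot: [[-0.038, 0.968, -0.247], [0.999, 0.036, -0.01], [-0.001, -0.247, -0.969]]
contact_force: [-0.1, 0.1, 0.5]
gripper_width: 0.0304
grip_force: 0.0
time: 20.85
position: [0.7101, 0.2066, 0.2554]
tcp_rot: [[-0.039, 0.969, -0.244], [0.999, 0.038, -0.01], [-0.0, -0.244, -0.97]]
contact_force: [-2.1, -1.6, 6.6]
gripper_width: 0.0076
grip_force: 30.0
time: 21.35
position: [0.7394, 0.208, 0.3715]
tcp_rot: [[-0.039, 0.969, -0.245], [0.999, 0.038, -0.009], [0.0, -0.245, -0.97]]
contact_force: [0.5, -0.3, -0.9]
gripper_width: 0.0081
grip_force: 30.0
time: 21.65
position: [0.7496, 0.2083, 0.4121]
tcp_rot: [[-0.039, 0.97, -0.24], [0.999, 0.038, -0.009], [0.001, -0.24, -0.971]]
contact_force: [0.0, 0.5, -1.3]
gripper_width: 0.0077
grip_force: 30.0
1010 toolx [-0.05276732  0.0559703 ] z [0.15588646 0.15783531 0.23553738 0.23969971] y [-0.00612334 -0.00387231 -0.00048111]
tilt [ 0.0085922  -0.00705467 -0.0038472 ]
```

```bash
python3 -m crank '[{"delta_pos":[0,0,0],"turn":[-4.8,0,0.4],"fingers":1},{"delta_pos":[0,0,0],"turn":[-4.8,0,0.4],"fingers":1},{"delta_pos":[0,0,0],"turn":[-4.5,0,0.4],"fingers":1},{"delta_pos":[0,0,0],"turn":[0,0,0],"fingers":1},{"delta_pos":[0,0,0],"turn":[0,0,0],"fingers":1}]' >/dev/null
python3 go.py .5823 -.0031 .1875 91 0
```

```text
grasp [0.7471 0.2078 0.2401] turn [-0.38  0.18  0.06]
delta cm, current axes [-20.82 -16.94   5.44] | target axes [-20.85 -16.96   5.26] F [ 0.7 -0.5 -1.5] w 0.0078 t 22.2
```

```bash
python3 -m crank '[{"delta_pos":[-2.08,-1.69,0],"turn":[-0.38,0.18,0],"fingers":1},{"delta_pos":[-2.08,-1.69,0],"turn":[0,0,0],"fingers":1},{"delta_pos":[-2.08,-1.69,0],"turn":[0,0,0],"fingers":1},{"delta_pos":[-2.08,-1.69,0],"turn":[0,0,0],"fingers":1},{"delta_pos":[-2.08,-1.69,0],"turn":[0,0,0],"fingers":1}]' >/dev/null
python3 -m crank '[{"delta_pos":[-2.08,-1.69,0],"turn":[0,0,0],"fingers":1},{"delta_pos":[-2.08,-1.69,0],"turn":[0,0,0],"fingers":1},{"delta_pos":[-2.08,-1.69,0],"turn":[0,0,0],"fingers":1},{"delta_pos":[-2.08,-1.69,0],"turn":[0,0,0],"fingers":1},{"delta_pos":[-2.08,-1.69,0],"turn":[0,0,0],"fingers":1}]' >/dev/null
python3 -m crank '[{"delta_pos":[0,0,2],"turn":[0,0,0],"fingers":1},{"delta_pos":[0,0,2],"turn":[0,0,0],"fingers":1},{"delta_pos":[0,0,1.2],"turn":[0,0,0],"fingers":1},{"delta_pos":[0,0,0],"turn":[0,0,0],"fingers":1},{"delta_pos":[0,0,0],"turn":[0,0,0],"fingers":1}]'
python3 go.py .5823 -.0031 .0985 91 0
```

```text
time: 23.7
position: [0.5841, -0.0026, 0.3555]
tcp_rot: [[-0.018, 1.0, 0.003], [1.0, 0.018, 0.001], [0.001, 0.003, -1.0]]
contact_force: [-1.2, -0.3, -0.7]
gripper_width: 0.0074
grip_force: 30.0
grasp [ 0.5846 -0.0025  0.1885] turn [ 0.15 -0.03  0.05]
delta cm, current axes [-0.05 -0.21  9.  ] | target axes [-0.05 -0.18  9.  ] F [-1.2 -0.3 -0.7] w 0.0074 t 23.7
```

```bash
python3 -m crank '[{"delta_pos":[-0.05,-0.19,2],"turn":[0.15,0,0],"fingers":1},{"delta_pos":[0,0,2],"turn":[0,0,0],"fingers":1},{"delta_pos":[0,0,1],"turn":[0,0,0],"fingers":1},{"delta_pos":[0,0,0],"turn":[0,0,0],"fingers":1}]' >/dev/null
python3 go.py .5823 -.0031 .0985 91 0
python3 -m crank '[{"delta_pos":[0,0,1],"turn":[0,0,0],"fingers":1},{"delta_pos":[0,0,1],"turn":[0,0,0],"fingers":1},{"delta_pos":[0,0,0.8],"turn":[0,0,0],"fingers":1},{"delta_pos":[0,0,0.6],"turn":[0,0,0],"fingers":1},{"delta_pos":[0,0,0],"turn":[0,0,0],"fingers":1}]'
python3 -m crank '[{"delta_pos":[0,0,0.3],"turn":[0,0,0],"fingers":1},{"delta_pos":[0,0,0.2],"turn":[0,0,0],"fingers":1},{"delta_pos":[0,0,0],"turn":[0,0,0],"fingers":1}]'
python3 go.py .5823 -.0031 .0985 91 0
```

```text
grasp [ 0.5821 -0.0029  0.1378] turn [-0.   -0.03  0.05]
delta cm, current axes [-0.01  0.02  3.93] | target axes [-0.01  0.02  3.93] F [-1.1 -0.1 -1.3] w 0.008 t 24.1
time: 24.6
position: [0.5824, -0.0032, 0.2707]
tcp_rot: [[-0.018, 1.0, 0.002], [1.0, 0.018, 0.0], [0.0, 0.002, -1.0]]
contact_force: [5.8, 0.5, -3.6]
gripper_width: 0.008
grip_force: 30.0
time: 24.9
position: [0.5827, -0.0032, 0.2695]
tcp_rot: [[-0.018, 1.0, 0.003], [1.0, 0.018, 0.0], [0.0, 0.003, -1.0]]
contact_force: [-5.3, 0.7, 18.3]
gripper_width: 0.0079
grip_force: 30.0
grasp [ 0.5832 -0.0032  0.1025] turn [ 0.17 -0.    0.05]
delta cm, current axes [ 0.01 -0.04  0.4 ] | target axes [ 0.01 -0.04  0.4 ] F [-5.3  0.7 18.3] w 0.0079 t 24.9
```

Contact is the same as with the first panel, so it is home. I'll release it and check.

```bash
python3 -m crank '[{"delta_pos":[0,0,0],"turn":[0,0,0],"fingers":0.35},{"delta_pos":[0,0,0],"turn":[0,0,0],"fingers":0.35},{"delta_pos":[0,0,0],"turn":[0,0,0],"fingers":0.35},{"delta_pos":[0,0,0],"turn":[0,0,0],"fingers":0.35}]' >/dev/null
python3 -m crank '[{"delta_pos":[0,0,-2],"turn":[0,0,0],"fingers":0.35},{"delta_pos":[0,0,-3],"turn":[0,0,0],"fingers":0.35},{"delta_pos":[0,0,-4],"turn":[0,0,0],"fingers":0.35},{"delta_pos":[0,0,-4],"turn":[0,0,0],"fingers":0.35},{"delta_pos":[0,0,-3],"turn":[0,0,0],"fingers":0.35}]'
python3 -m crank '[{"delta_pos":[0,0,0],"turn":[0,0,8.2],"fingers":-1},{"delta_pos":[0,0,0],"turn":[0,0,8.2],"fingers":-1},{"delta_pos":[0,0,0],"turn":[0,0,8.2],"fingers":-1},{"delta_pos":[0,0,0],"turn":[0,0,8.2],"fingers":-1},{"delta_pos":[0,0,0],"turn":[0,0,8.2],"fingers":-1}]' >/dev/null
python3 -m crank '[{"delta_pos":[0,0,0],"turn":[0,0,8.2],"fingers":-1},{"delta_pos":[0,0,0],"turn":[0,0,8.2],"fingers":-1},{"delta_pos":[0,0,0],"turn":[0,0,8.2],"fingers":-1},{"delta_pos":[0,0,0],"turn":[0,0,8.2],"fingers":-1},{"delta_pos":[0,0,0],"turn":[0,0,8.2],"fingers":-1}]' >/dev/null
python3 -m crank '[{"delta_pos":[0,0,0],"turn":[0,0,8],"fingers":-1},{"delta_pos":[0,0,0],"turn":[0,0,0],"fingers":-1}]'
python3 chk.py .67 .582
python3 go.py .4435 -.0030 .2 1
python3 - <<'E'
from h import *
p=camera("scene");save(p,"d.png",(120,100,340,290),2.5)
E
```

```text
time: 25.8
position: [0.582, -0.0032, 0.4291]
tcp_rot: [[-0.018, 1.0, 0.003], [1.0, 0.018, 0.0], [0.0, 0.003, -1.0]]
contact_force: [0.6, 0.3, -0.1]
gripper_width: 0.0302
grip_force: 0.0
time: 27.0
position: [0.5819, -0.0033, 0.426]
tcp_rot: [[1.0, 0.016, 0.0], [0.016, -1.0, 0.0], [0.0, -0.0, -1.0]]
contact_force: [-0.0, -0.9, 0.6]
gripper_width: 0.0931
grip_force: 0.0
top 0.582 332 topz [0.11115151 0.1127264 ] y [-0.05302429  0.0515483 ] x hi/lo z 0.5808322173904924 0.5780815100374667
top None
top None
scene 0.67 339 topz [0.11107673 0.11239148] y [-0.05248996  0.05436781] x hi/lo z 0.6677492897661119 0.6666091599063495
scene 0.582 328 topz [0.11177443 0.11319271] y [-0.05151995  0.05219476] x hi/lo z 0.5800706002342888 0.5785269435499698
scene None
scene None
grasp [ 0.582  -0.0032  0.2591] turn [-0.02 -0.03  0.29]
delta cm, current axes [-13.84  -0.33   5.9 ] | target axes [-13.84  -0.26   5.91] F [0.  1.  0.7] w 0.0929 t 27.1
```

View pics/d.png

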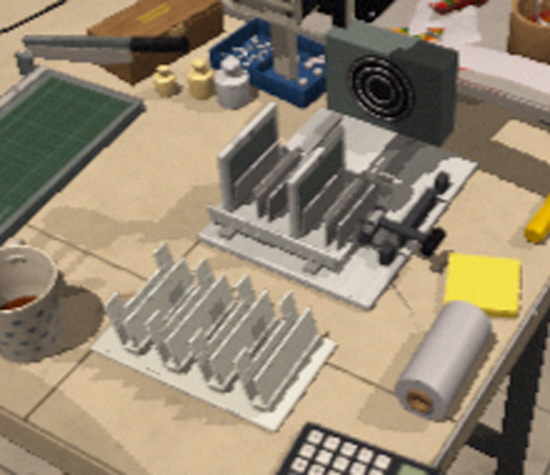

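Both panels stand home in their slots (crop px 255,155 and 315,180), the stand is empty, and the lever is down. Next I'll move to the lever.

```bash
python3 -m crank '[{"delta_pos":[-2.8,-0.05,0],"turn":[0,0,0],"fingers":-1},{"delta_pos":[-2.8,-0.05,0],"turn":[0,0,0],"fingers":-1},{"delta_pos":[-2.8,-0.05,0],"turn":[0,0,0],"fingers":-1},{"delta_pos":[-2.8,-0.05,0],"turn":[0,0,0],"fingers":-1},{"delta_pos":[-2.7,-0.05,0],"turn":[0,0,0.2],"fingers":-1}]' >/dev/null
python3 -m crank '[{"delta_pos":[0,0,4],"turn":[0,0,0],"fingers":-1},{"delta_pos":[0,0,4],"turn":[0,0,0],"fingers":-1},{"delta_pos":[0,0,4],"turn":[0,0,0],"fingers":-1},{"delta_pos":[0,0,3],"turn":[0,0,0],"fingers":-1},{"delta_pos":[0,0,0],"turn":[0,0,0],"fingers":-1}]' >/dev/null
python3 go.py .4432 -.0030 .046 1
python3 - <<'E'
from m import *
P=pts(("scene",));H=box(P,[.42,-.04,.035],[.46,.04,.06]);print(len(H),H.mean(0),np.percentile(H,[2,98],0))
E
```

```text
grasp [ 0.4396 -0.0027  0.1047] turn [-0.09  0.41 -0.01]
delta cm, current axes [0.28 0.02 5.87] | target axes [0.24 0.01 5.87] F [-0.2 -0.3 -0.8] w 0.0931 t 28.15
74 [ 0.44036331 -0.00198509  0.04935552] [[ 0.43381425 -0.02042392  0.03987168]
 [ 0.4507732   0.01341584  0.05470788]]
```

```bash
python3 -m crank '[{"delta_pos":[0.25,0,2],"turn":[0,0,0],"fingers":-1},{"delta_pos":[0,0,2],"turn":[0,0,0],"fingers":-1},{"delta_pos":[0,0,1.2],"turn":[0,0,0],"fingers":-1},{"delta_pos":[0,0,0.6],"turn":[0,0,0],"fingers":-1},{"delta_pos":[0,0,0],"turn":[0,0,0],"fingers":1}]' >/dev/null
python3 -m crank '[{"delta_pos":[0,0,0],"turn":[0,0,0],"fingers":1},{"delta_pos":[0,0,0],"turn":[0,0,0],"fingers":1},{"delta_pos":[0,0,0],"turn":[0,0,0],"fingers":1},{"delta_pos":[0,0,0],"turn":[0,0,0],"fingers":1},{"delta_pos":[0,0,0],"turn":[0,0,0],"fingers":1}]' >/dev/null
python3 -m crank '[{"delta_pos":[0,0,0],"turn":[0,0,0],"fingers":1},{"delta_pos":[0,0,0],"turn":[0,0,0],"fingers":1},{"delta_pos":[0,0,0],"turn":[0,0,0],"fingers":1},{"delta_pos":[0,0,0],"turn":[0,0,0],"fingers":1}]'
python3 go.py .4432 -.0030 .046 1
```

```text
time: 29.6
position: [0.4456, -0.0031, 0.2182]
tcp_rot: [[1.0, 0.015, 0.001], [0.015, -1.0, 0.0], [0.001, -0.0, -1.0]]
contact_force: [-0.1, 0.2, 0.3]
gripper_width: 0.0336
grip_force: 30.0
grasp [ 0.4458 -0.0031  0.0512] turn [-0.02 -0.06 -0.16]
delta cm, current axes [-0.24 -0.02  0.52] | target axes [-0.24 -0.02  0.52] F [-0.1  0.2  0.3] w 0.0336 t 29.6
```

```bash
python3 -m crank '[{"delta_pos":[0.08,0,-1.05],"turn":[0,0,0],"fingers":1},{"delta_pos":[0.23,0,-1.02],"turn":[0,0,0],"fingers":1},{"delta_pos":[0.39,0,-0.97],"turn":[0,0,0],"fingers":1}]'
python3 -m crank '[{"delta_pos":[0.52,0,-0.91],"turn":[0,0,0],"fingers":1},{"delta_pos":[0.66,0,-0.82],"turn":[0,0,0],"fingers":1},{"delta_pos":[0.77,0,-0.71],"turn":[0,0,0],"fingers":1},{"delta_pos":[0.87,0,-0.59],"turn":[0,0,0],"fingers":1},{"delta_pos":[0.62,0,-0.32],"turn":[0,0,0],"fingers":1}]'
```

```text
time: 29.9
position: [0.4521, -0.003, 0.2487]
tcp_rot: [[1.0, 0.015, -0.001], [0.015, -1.0, 0.0], [-0.001, -0.0, -1.0]]
contact_force: [0.4, 0.9, -6.7]
gripper_width: 0.0342
grip_force: 30.0
time: 30.4
position: [0.4879, -0.0026, 0.2832]
tcp_rot: [[1.0, 0.015, 0.001], [0.015, -1.0, 0.0], [0.001, -0.0, -1.0]]
contact_force: [-4.5, -0.1, -1.8]
gripper_width: 0.0332
grip_force: 30.0
```

```bash
python3 -m crank '[{"delta_pos":[0,0.3,0],"turn":[0,0,0],"fingers":1},{"delta_pos":[0,0.6,0],"turn":[0,0,0],"fingers":1},{"delta_pos":[0,0.8,0],"turn":[0,0,0],"fingers":1},{"delta_pos":[0,0.9,0],"turn":[0,0,0],"fingers":1},{"delta_pos":[0,0.9,0],"turn":[0,0,0],"fingers":1}]'
python3 -m crank '[{"delta_pos":[0,0.9,0],"turn":[0,0,0],"fingers":1},{"delta_pos":[0,0.9,0],"turn":[0,0,0],"fingers":1},{"delta_pos":[0,0.9,0],"turn":[0,0,0],"fingers":1},{"delta_pos":[0,0.9,0],"turn":[0,0,0],"fingers":1},{"delta_pos":[0,0.9,0],"turn":[0,0,0],"fingers":1}]'
python3 -m crank '[{"delta_pos":[0,0.8,0],"turn":[0,0,0],"fingers":1},{"delta_pos":[0,0.7,0],"turn":[0,0,0],"fingers":1},{"delta_pos":[0,0.4,0],"turn":[0,0,0],"fingers":1},{"delta_pos":[0,0.1,0],"turn":[0,0,0],"fingers":1},{"delta_pos":[0,0,0],"turn":[0,0,0],"fingers":1}]'
python3 - <<'E'
from m import *
P=pts(("scene",));F=box(P,[.48,-.17,.056],[.72,.06,.072]);L=rot(F,1);print(np.percentile(L[:,1],[2,10,50,90,98]))
E
python3 chk.py .67 .582
```

```text
time: 30.9
position: [0.4877, -0.0383, 0.2829]
tcp_rot: [[1.0, 0.015, 0.003], [0.015, -1.0, 0.0], [0.003, -0.0, -1.0]]
contact_force: [-2.3, 2.5, 5.8]
gripper_width: 0.0331
grip_force: 30.0
time: 31.4
position: [0.4883, -0.0835, 0.2829]
tcp_rot: [[1.0, 0.014, 0.003], [0.014, -1.0, -0.0], [0.003, 0.0, -1.0]]
contact_force: [-2.9, 2.0, 5.2]
gripper_width: 0.0334
grip_force: 30.0
time: 31.9
position: [0.4885, -0.1036, 0.2829]
tcp_rot: [[1.0, 0.014, 0.002], [0.014, -1.0, -0.001], [0.002, 0.001, -1.0]]
contact_force: [-3.4, 0.2, 5.6]
gripper_width: 0.0331
grip_force: 30.0
[-0.16016745 -0.15005173 -0.10910923 -0.07060038 -0.05890285]
top 0.67 215 topz [0.11120029 0.11308414] y [-0.10706072 -0.04659081] x hi/lo z 0.6689965162483121 0.6669079555660524
top 0.582 103 topz [0.11059058 0.1120736 ] y [-0.07874257 -0.04729382] x hi/lo z 0.5813497993959095 0.5787915129516019
top None
top None
scene 0.67 309 topz [0.11158947 0.11321758] y [-0.15435291 -0.0471003 ] x hi/lo z 0.6687900580928036 0.6672296345384054
scene 0.582 220 topz [0.1112454  0.11280429] y [-0.1285648  -0.04830938] x hi/lo z 0.580772860074407 0.5798188165364523
scene None
scene None
```

```bash
python3 -m crank '[{"delta_pos":[0,-0.07,0],"turn":[0,0,0],"fingers":1},{"delta_pos":[0,0,0],"turn":[0,0,0],"fingers":1}]'
python3 -m crank '[{"delta_pos":[-0.62,0,0.32],"turn":[0,0,0],"fingers":1},{"delta_pos":[-0.87,0,0.59],"turn":[0,0,0],"fingers":1},{"delta_pos":[-0.77,0,0.71],"turn":[0,0,0],"fingers":1},{"delta_pos":[-0.66,0,0.82],"turn":[0,0,0],"fingers":1},{"delta_pos":[-0.52,0,0.91],"turn":[0,0,0],"fingers":1}]'
python3 -m crank '[{"delta_pos":[-0.39,0,0.97],"turn":[0,0,0],"fingers":1},{"delta_pos":[-0.23,0,1.02],"turn":[0,0,0],"fingers":1},{"delta_pos":[-0.08,0,0.9],"turn":[0,0,0],"fingers":1},{"delta_pos":[0,0,0.25],"turn":[0,0,0],"fingers":1},{"delta_pos":[0,0,0.1],"turn":[0,0,0],"fingers":1}]'
python3 go.py .4458 -.103 .0512 1
```

```text
time: 32.25
position: [0.4886, -0.1028, 0.2829]
tcp_rot: [[1.0, 0.014, 0.002], [0.014, -1.0, -0.001], [0.002, 0.001, -1.0]]
contact_force: [-3.6, -2.2, 5.0]
gripper_width: 0.0329
grip_force: 30.0
time: 32.75
position: [0.4537, -0.1025, 0.2482]
tcp_rot: [[1.0, 0.015, 0.003], [0.015, -1.0, -0.0], [0.002, 0.0, -1.0]]
contact_force: [5.4, -2.4, 3.7]
gripper_width: 0.0334
grip_force: 30.0
time: 33.25
position: [0.4471, -0.1025, 0.2171]
tcp_rot: [[1.0, 0.015, -0.001], [0.015, -1.0, 0.001], [-0.001, -0.001, -1.0]]
contact_force: [-10.3, 1.7, 28.8]
gripper_width: 0.0334
grip_force: 30.0
grasp [ 0.447  -0.1024  0.0501] turn [-0.03  0.04 -0.14]
delta cm, current axes [-0.13  0.05 -0.11] | target axes [-0.13  0.05 -0.11] F [-10.3   1.7  28.8] w 0.0334 t 33.25
```

```bash
python3 -m crank '[{"delta_pos":[0.05,0,-0.1],"turn":[0,0,0],"fingers":-1},{"delta_pos":[0,0,0],"turn":[0,0,0],"fingers":-1},{"delta_pos":[0,0,0],"turn":[0,0,0],"fingers":-1},{"delta_pos":[0,0,-2],"turn":[0,0,0],"fingers":-1},{"delta_pos":[0,0,-4],"turn":[0,0,0],"fingers":-1}]' >/dev/null
python3 -m crank '[{"delta_pos":[0,0,-4],"turn":[0,0,0],"fingers":-1},{"delta_pos":[0,0,-4],"turn":[0,0,0],"fingers":-1},{"delta_pos":[-1,0,-4],"turn":[0,0,0],"fingers":-1},{"delta_pos":[-2,3,0],"turn":[0,0,0],"fingers":-1},{"delta_pos":[-2,4,0],"turn":[0,0,0],"fingers":-1}]' >/dev/null
python3 -m crank '[{"delta_pos":[-2,4,0],"turn":[0,0,0],"fingers":-1},{"delta_pos":[-2,4,0],"turn":[0,0,0],"fingers":-1},{"delta_pos":[-2,4,0],"turn":[0,0,0],"fingers":-1},{"delta_pos":[0,4,0],"turn":[0,0,0],"fingers":-1},{"delta_pos":[0,0,0],"turn":[0,0,0],"fingers":-1}]'
python3 chk.py .67 .582
python3 - <<'E'
from m import *
for n in("top","scene"):
    P=pts((n,));H=box(P,[.42,-.14,.035],[.475,-.06,.08]);print(n,len(H),H.mean(0),np.percentile(H,[2,98],0).round(4).tolist())
    F=box(P,[.48,-.2,.056],[.72,.06,.072]);L=rot(F,1);print(np.percentile(L[:,1],[2,98]))
p=camera("scene");save(p,"e.png",(160,60,380,240),2.5)
E
```

```text
time: 34.75
position: [0.3396, -0.3374, 0.3954]
tcp_rot: [[1.0, 0.011, -0.001], [0.011, -1.0, 0.001], [-0.001, -0.001, -1.0]]
contact_force: [0.9, 0.6, -0.6]
gripper_width: 0.0931
grip_force: 0.0
top 0.67 378 topz [0.11075707 0.11223752] y [-0.1505304  -0.04489135] x hi/lo z 0.6694821709941317 0.6671432531023209
top 0.582 334 topz [0.1115929  0.11323243] y [-0.15203893 -0.04699495] x hi/lo z 0.5818451284268548 0.5792801485605272
top None
top None
scene 0.67 302 topz [0.11084601 0.11253447] y [-0.15051842 -0.04479502] x hi/lo z 0.6691873503241392 0.66746673480456
scene 0.582 285 topz [0.11138181 0.11281742] y [-0.1516184  -0.04614011] x hi/lo z 0.5809461457694896 0.5797314740049955
scene None
scene None
top 140 [ 0.44923872 -0.102332    0.04945574] [[0.4352, -0.1194, 0.0437], [0.4728, -0.0861, 0.0541]]
[-0.19827056 -0.06583096]
scene 98 [ 0.44953462 -0.10136298  0.04883917] [[0.4353, -0.1184, 0.0407], [0.4733, -0.0869, 0.0545]]
[-0.20222465 -0.05788666]
```

View pics/e.png

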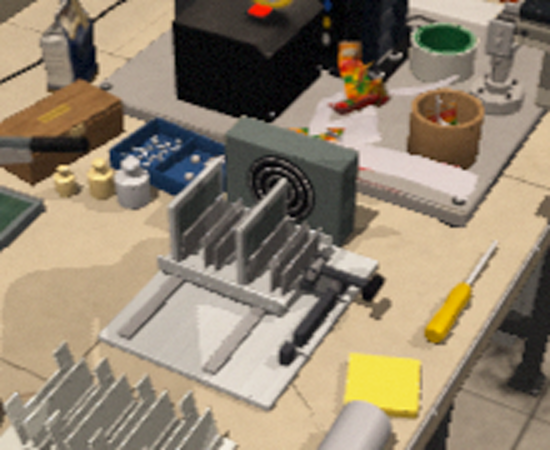

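The carriage is back at the blower with its lever flat (crop px 370,285), as at the start. Both panels are upright in their slots (crop px 195,210 and 260,230), and the screwdriver and note pad haven't moved. I'll hand the job in.

```bash
python3 -c "
from plant import sign_off; print(sign_off())"
```

```text
the job is handed in; nothing more can be done
None
```

Job handed in: both panels present are upright and fully home in carriage slots, and the carriage is clamped at the drying mark with the lever down; the calculator, note pad and screwdriver were left untouched.

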